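# Tip the onions into the crate and close it up

## Robot

A 6-joint arm with a two-finger parallel gripper is mounted at the origin on the work surface. World frame = base frame: x ahead of the robot, y to its left, z up, the work surface at z = 0. Lengths are in mm, angles in rad, forces in N, time in s.
With the tool pointing down it reaches from about 300 to 775 mm from the base axis. Payload 14.6 kg.
Tool frame: the origin (TCP) lies midway between the tips of the shut fingers; the grasp point (between the pads) lies 19 mm behind it; z points along the fingers, y is the line along which they close (so a half turn about z gives the same grasp; the last joint's range is limited). The gripper opens to 94 mm and grips with 3 to 60 N. Pads are 16 mm wide; open, the fingers measure 119 mm over their backs; the gripper's body (75 mm by 177 mm) begins 78 mm behind the grasp point.
Start: joints at [1.225, 0.3, 1.521, -0, 1.321, -0.067], TCP at [151.359, 528.753, 177.846] pointing down, gripper open.
Joint ranges: [-3.03, 3.03], [-0.79, 2.21], [0.23, 2.52], [-1.04, 4.18], [0, 3.07], [-2.55, 2.55]. Speed limits (rad/s): [2.22, 2.22, 2.57, 3.14, 3.14, 3.14].

## Interface

Orientations are given as a unit quaternion [w, x, y, z].
In Python, from bench import state, read_camera, job_done gives the robot as it stands.
- The arm moves only by the tool apply_moves, never from a script. Its argument "targets" is a list of rows, each a list of 7 numbers: the turn, a rotation vector about the world's x, y, z each as a share of 180 degrees, from -1 to 1, then the shift along the world's x, y, z each as a share of 0.2 m, from -1 to 1, then the closure, from -1 (fully open) to 1 (shut). In form: [[rx, ry, rz, dx, dy, dz, hand], ...]. A call has 1 to 12 rows; each row is the pose to reach, as a shift and turn from the pose commanded when the call began, turning the shorter way round; what a row does not reach only later rows make up. A row lasts 1/12 s, in which the tool goes at most 41.7 mm and 7.16 degrees, less where a joint would pass 70% of its speed; a pose out of reach is approached as far as the arm can. A call with a number of a shift or a turn outside -1 to 1 is refused whole. A call with a gripper value outside its range is refused whole. The fingers move at their own pace and stop on an object; the grip force is fixed at half the most. Time passes only in rows, so rows that repeat a pose let the fingers close. It gives the time, the measured TCP pose, the force, the opening and the grip force at its end, in the units of the state.
- state(): the state, without advancing time (a new reading comes with each control period).
- read_camera(name): name is "scene" or "top" or "wrist"; returns a dict with "image" (420x560x3 uint8, blue, green, red), "z_map" (420x560 float32, mm along the optical axis (not along the pixel's ray), 0 where there is no reading), "fovy" (degrees; the focal length in pixels is half the picture's height over the tangent of half this angle, whatever the lens; pixels are square), "cx", "cy" (the principal point, pixels), "extrinsics" (4x4, takes a point from camera to world coordinates); the wrist camera has in their place "tool_from_camera" (4x4, takes a point from camera to tool coordinates, whose origin is the TCP and whose axes are the flange's). Camera axes: x right, y up, looking along -z (the intrinsics and any distortion apply to the point x, -y, -z); pixel columns grow to the right and rows downward; lengths in mm; the calibration is good to about 2 mm. A picture is of the moment at which its call begins: read the wrist's pose just before it.
- job_done(): hands the job in; it is judged then, once.
The state is a dict: "clock": time; "joint_positions": joint angles; "joint_velocities": joint speeds; "joint_torque": joint torques, N m; "position": TCP position; "orientation": TCP orientation; "contact_force": force on the tool from outside, world axes, zero at the start; "ft_torque": the same for the moment, N m; "width": opening from 0.0 (shut) to 1.0 (fully open); "grasp_force": force on a finger pad.
Only numpy, scipy, OpenCV 4.12 (cv2) and the standard library are available. Lean on these libraries where they do the work, as an engineer would, in place of code of your own. Each camera call takes 0.05 s, during which the arm holds its last target. There are 200 camera calls.

## Task

Lift the outer end of the green sorting tray by its bar so that all four onions slide off into the wooden crate, without handling the onions, and let the tray back down level. Then shut the lid fully flat on the crate, and only after that swing the clamp all the way down onto the lid. Leave the bottle, cup, brush and bowl where they stand.

Things in the scene. Friction and masses are not known exactly. Their poses are not given: they have to be found in the camera images.
- crate: Light wooden storage crate, open on top, fixed to the bench: outer 180 x 180 x 110 mm high, walls 8 mm, floor 8 mm. Origin: centre of its underside on the bench; z up. The sorting tray is on its -y side, the lid hinge on its +y side, the clamp on its -x side, which faces the robot. A wooden stand below the tray reaches from the crate to y = -215 mm.
- lid (a joint): Plywood lid of the crate, 180 x 178 mm, outer face 11 mm over the hinge axis, with two battens 8 mm higher, 16 mm wide, parallel to the hinge, centred 22 and 166 mm from its axis. Hinge angle in rad: 0 = shut flat on the rim, grows as it opens, 1.57 upright, up to 1.9 leaning away over +y. The hinge is stiff: the lid stays where it is left and takes 3 to 6 N at its edge to move.
- lid_hinge (a point): Middle of the lid's hinge axis, on the crate's +y rim, 92 mm from the crate's centre and 110 mm above the bench; axes as the lid's: when shut they are parallel to the crate's, the lid reaching from here to its -y and z being the normal of its outer face; the hinge axis is x.
- lid_edge (a point): Middle of the lid's free edge, on the outer face, 180 mm from the hinge axis; axes as the lid's.
- tray (a joint): Green painted sorting tray holding the onions, pivoted on the crate's -y rim: floor 150 (x) x 140 (y) mm, 5 mm thick, walls to 35 mm above its underside on three sides, open towards the crate. Hinge angle in rad: 0 = level, resting on its stand; grows to 1.2 as its outer end is lifted. It sinks back by itself when let go. Weighs 0.4 kg.
- tray_pivot (a point): Middle of the tray's pivot axis, at the underside of its open end, 96 mm from the crate's centre and 113 mm above the bench; axes as the tray's (parallel to the crate's when level, the tray reaching to -y); the pivot axis is x.
- tray_bar (a point): Middle of the steel lifting bar at the tray's outer end: round, 10 mm thick, 100 mm long along x, its middle 182 mm from the pivot and 12 mm above the tray's underside, 37 mm clear of the tray's end wall; 125 mm above the bench when the tray is level. Axes as the tray's.
- clamp (a joint): Hold-down clamp on the crate's -x wall: dark steel arm 85 mm long, 20 mm wide with a red cross grip at its end. Hinge angle in rad: 0 = lying level over the shut lid with its rubber foot on it; grows as it swings up and back, 1.57 upright, 1.9 leaning towards -x. It stays where it is left; about 2 N at the grip moves it.
- clamp_hinge (a point): Middle of the clamp's hinge axis, 96 mm from the crate's centre on its -x side, 126 mm above the bench; the hinge axis is y. At 0 the axes are parallel to the crate's and the arm reaches to +x.
- clamp_grip (a point): Centre of the clamp's red cross grip: round, 16 mm thick, 70 mm long along y, 85 mm from the hinge axis and 3 mm above it when down.
- juice: Tall closed bottle of red juice, 72 mm diameter, 200 mm high, standing on the bench. Origin: centre of its underside.
- cup: Steel cup, 76 mm diameter, 85 mm high, standing on the bench. Origin: centre of its underside.
- brush: Hand brush lying on the bench, handle to its -x. Origin: on its underside, near the middle of its length.
- basket: Shallow wooden bowl, 140 mm diameter, 60 mm high, empty, on the bench. Origin: centre of its underside.
- onion0: Yellow-brown onion: bulb 48 mm thick, 50 mm high with its neck, about 60 g, standing on the tray at the start. Origin: centre of its root end (underside).
- onion0_mid (a point): Middle of the bulb of onion0, 18 mm above its root end.
- onion1: Yellow-brown onion: bulb 48 mm thick, 50 mm high with its neck, about 60 g, standing on the tray at the start. Origin: centre of its root end (underside).
- onion1_mid (a point): Middle of the bulb of onion1, 18 mm above its root end.
- onion2: Yellow-brown onion: bulb 48 mm thick, 50 mm high with its neck, about 60 g, standing on the tray at the start. Origin: centre of its root end (underside).
- onion2_mid (a point): Middle of the bulb of onion2, 18 mm above its root end.
- onion3: Red onion: bulb 48 mm thick, 50 mm high with its neck, about 60 g, standing on the tray at the start. Origin: centre of its root end (underside).
- onion3_mid (a point): Middle of the bulb of onion3, 18 mm above its root end.
Mind the look-alikes: they are no part of the job. Leave any white look-alike of the onion2 alone. What is shaped like the onion0 but blue or white is not meant.

How it is judged (in metres and radians):
On the way, in this order (a step that is already met when the one before it is completed fails the run):
1. all four onions are in the crate (x of onion0_mid in the frame of crate between -0.085 and 0.085 m and y of onion0_mid in the frame of crate between -0.085 and 0.085 m and z of each of onion0_mid, onion1_mid, onion2_mid, onion3_mid in the frame of crate below 0.105 m and x of onion1_mid in the frame of crate between -0.085 and 0.085 m and y of onion1_mid in the frame of crate between -0.085 and 0.085 m and x of onion2_mid in the frame of crate between -0.085 and 0.085 m and y of onion2_mid in the frame of crate between -0.085 and 0.085 m and x of onion3_mid in the frame of crate between -0.085 and 0.085 m and y of onion3_mid in the frame of crate between -0.085 and 0.085 m), for 0.2 s.
2. the tray is back down and the lid is shut (all of step 1 and value of joint lid below 0.04 rad and value of joint tray below 0.08 rad), for 0.2 s.
3. the clamp is down on the shut lid (value of joint lid below 0.04 rad and value of joint tray below 0.08 rad and value of joint clamp below 0.12 rad), for 0.2 s.
At the end, for the whole second after the job is handed in: All four onions are inside the crate below its rim, the tray is level again (within 0.08 rad), the lid is shut (within 0.04 rad) and the clamp is down on it (within 0.12 rad), all at rest (all of step 1 and all of step 3 and velocity of joint lid between -0.05 and 0.05 rad/s and velocity of joint clamp between -0.05 and 0.05 rad/s); the robot touches nothing.
It fails at once if the gripper's fingers handle an onion (contact force between the fingers and onion0 above 1 N or contact force between the fingers and onion1 above 1 N or contact force between the fingers and onion2 above 1 N or contact force between the fingers and onion3 above 1 N).
It fails at once if the bottle, cup, brush or bowl is moved more than 30 mm (distance of any of juice, cup, brush, basket from where it was at the start of the episode above 0.03 m).
It fails at once if the bottle or the cup is tipped over (angle between any of juice, cup's own z axis and vertical above 0.5 rad).
It also fails if it takes over 72 s, if anything falls off the work surface, if the arm or the gripper's body presses on something with over 40 N, if the wrist force passes 120 N, or if a joint passes its speed limit or range.

## Working session

There is one attempt and no reset: what is moved stays moved. The work goes in short steps, Python scripts to look and compute and a tool call to move; the robot and the scene stay as the last step left them, time stands still between calls to the robot, and variables do not carry over. Pictures are saved under pics/ and viewed, at most 10 in all, crops included, and the job is handed in when it is done.

Besides the shell and the picture viewer there is one more tool, called after "Call:" as name(argument=value, ...), one argument or row to a line, values as JSON. apply_moves: Moves the arm, as the interface text tells. Its arguments: {"type":"object","properties":{"targets":{"type":"array","items":{"type":"array","items":{"type":"number"}}}},"required":["targets"]}

```bash
ls; mkdir -p pics; cat > h.py <<'E'
import numpy as np, cv2
from bench import state, read_camera
def cloud(c):
    h,w=c["z_map"].shape; f=h/2/np.tan(np.radians(c["fovy"])/2)
    v,u=np.mgrid[0:h,0:w]; z=c["z_map"]
    p=np.stack([(u-c["cx"])/f*z,-(v-c["cy"])/f*z,-z,np.ones_like(z)],-1)
    return (p@c["extrinsics"].T)[...,:3]
E
python3 - <<'E'
from h import *
print(state())
ims=[]
for n in("scene","top"):
    c=read_camera(n); cv2.imwrite(f"pics/{n}0.png",c["image"]); np.savez(n+"0.npz",**c)
    print(n,c["fovy"],c["cx"],c["cy"],c["extrinsics"].round(3).tolist(),(c["z_map"]>0).mean(),[k for k in c])
E
```

```text
pics
{'clock': 0.0, 'joint_positions': array([ 1.22543022e+00,  3.00478735e-01,  1.52158814e+00,  9.83419488e-06,
        1.32067843e+00, -6.65774049e-02]), 'joint_velocities': array([ 0.00077355, -0.00035908, -0.00118022, -0.00019823, -0.00104433,
       -0.00147873]), 'joint_torque': array([-2.14758670e-04, -5.31811917e+01, -3.52731693e+01,  7.06837233e-02,
        2.44475668e-02, -1.32250907e-04]), 'position': array([151.24428822, 528.49224783, 177.27916756]), 'orientation': array([-1.22531997e-04,  1.38944550e-01,  9.90299995e-01, -5.63169723e-04]), 'contact_force': array([-0.54730925, -1.09561683,  0.65046962]), 'ft_torque': array([-0.01028635,  0.0516596 ,  0.01659577]), 'grasp_force': 0.0, 'width': 1.000135506225422}
scene 42.56704346339773 290.7699486823292 201.27989933146696 [[-0.493, -0.604, 0.626, 1565.935], [0.87, -0.348, 0.349, 553.057], [0.007, 0.717, 0.698, 1231.708], [0.0, 0.0, 0.0, 1.0]] 0.9960841836734694 ['image', 'z_map', 'fovy', 'cx', 'cy', 'extrinsics']
top 43.01011490275411 276.11292312397967 213.77719387046534 [[-0.008, 0.997, -0.083, 451.501], [-1.0, -0.01, -0.016, -2.239], [-0.017, 0.082, 0.996, 1545.661], [0.0, 0.0, 0.0, 1.0]] 0.995969387755102 ['image', 'z_map', 'fovy', 'cx', 'cy', 'extrinsics']
```

View pics/scene0.png

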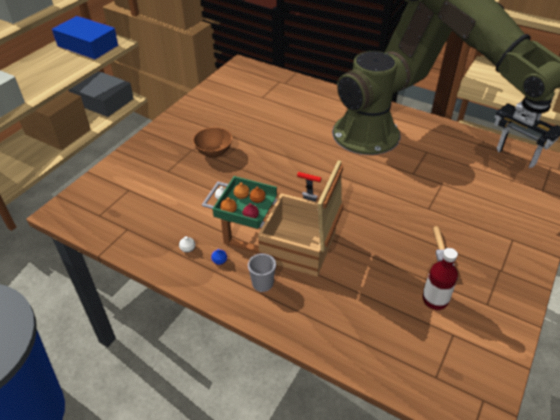

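View pics/top0.png

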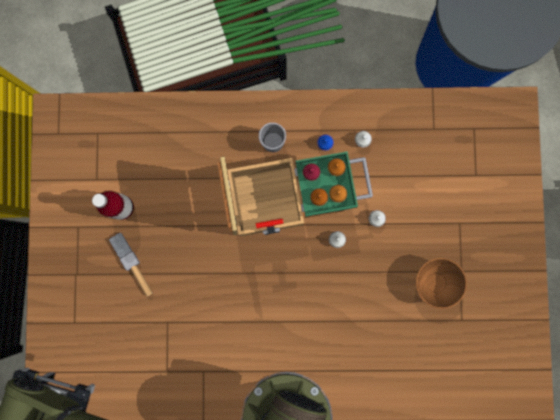

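The top view shows the crate at about px (265,195), the tray with 4 onions at (327,184), its grey bar at (366,178), the lid upright at (228,195) and the clamp's red grip at (268,223). White and blue look-alikes stand beside the tray. The cup is at (272,136).

```bash
python3 - <<'E'
from h import *
for n in("top","scene"):
    c=dict(np.load(n+"0.npz")); P=cloud(c); im=c["image"]; hsv=cv2.cvtColor(im,cv2.COLOR_BGR2HSV)
    x,y,z=P[...,0],P[...,1],P[...,2]
    reg=(x>250)&(x<800)&(y>-420)&(y<200)
    g=cv2.inRange(hsv,(70,100,30),(90,255,255))>0
    m=g&reg&(z>120)&(z<170)
    r=cv2.minAreaRect(P[m][:,:2].astype(np.float32)); print(n,"green",m.sum(),r,np.percentile(z[m],[1,5,50,95,99]).round(1))
    # crate+tray rim band
    m=reg&(z>95)&(z<118)&~g&(y>-80)
    r=cv2.minAreaRect(P[m][:,:2].astype(np.float32)); print("rim",m.sum(),r)
    m=reg&(z>200)&(hsv[...,0]>8)&(hsv[...,0]<30)
    q=P[m]; print("lid",m.sum(),q.min(0).round(),q.max(0).round(),np.median(q,0).round())
    if m.sum()>5:
        print(cv2.minAreaRect(q[:,:2].astype(np.float32)))
    red=((hsv[...,0]<6)|(hsv[...,0]>174))&(hsv[...,1]>180)&(hsv[...,2]>120)&reg&(z>150)
    q=P[red]; print("red",red.sum(),q.min(0).round(),q.max(0).round(),q.mean(0).round(1))
    q=q-q.mean(0); print(np.linalg.svd(q,full_matrices=False)[2][0])
    m=(hsv[...,1]<80)&reg&(z>100)&(z<150)
    k,l,s,ce=cv2.connectedComponentsWithStats(m.astype(np.uint8))
    for i in range(1,k):
        if s[i,4]>8: q=P[l==i]; print("grey",s[i],q.min(0).round(),q.max(0).round(),q.mean(0).round(1))
    # lookalikes
    for nm,mm in(("white",(hsv[...,1]<60)&(hsv[...,2]>150)&(z<80)&(z>5)&reg),("blue",cv2.inRange(hsv,(105,150,50),(130,255,255)).astype(bool)&reg&(z>5)),("cup",(hsv[...,1]<80)&(z>60)&(z<95)&reg)):
        k,l,s,ce=cv2.connectedComponentsWithStats(mm.astype(np.uint8))
        for i in range(1,k):
            if s[i,4]>25: q=P[l==i]; print(nm,s[i,4],q.mean(0).round(),q.min(0).round(),q.max(0).round())
E
```

```text
top green 545 ((646.203125, -112.48533630371094), (147.04559326171875, 135.07374572753906), 9.771208763122559) [120.1 120.2 124.5 149.8 152.2]
rim 927 ((618.6260986328125, 25.987937927246094), (192.87307739257812, 229.45144653320312), 9.421985626220703)
lid 1260 [452.  -2. 209.] [ 693.  157. 1546.] [ 452.   -2. 1546.]
((558.0537719726562, 88.05665588378906), (278.7249450683594, 110.17455291748047), 44.05976867675781)
red 139 [529.   5. 193.] [549.  70. 224.] [538.6  38.  215.4]
[-0.1651049   0.98616371 -0.01488296]
grey [317 155   9   3  10] [ 717. -110.  143.] [723. -89. 149.] [ 720.2 -100.2  147.3]
grey [348 157  25  46 257] [ 596. -236.  119.] [ 720. -171.  150.] [ 664.  -213.4  129.6]
grey [296 159  11   3  12] [708. -60. 145.] [713. -33. 149.] [710.7 -45.4 147.2]
grey [302 163  19  18  55] [658. -98. 110.] [708. -50. 144.] [682.3 -74.1 124.3]
grey [349 164   3   8   9] [ 679. -178.  142.] [ 698. -173.  150.] [ 689.4 -175.6  146.9]
grey [294 168   5   9  26] [671. -39. 106.] [695. -28. 125.] [683.8 -33.5 112.5]
grey [353 182   3  12  12] [ 620. -188.  141.] [ 650. -183.  149.] [ 
[... 1190 characters left out ...]
 [526.8  36.8 128.3]
grey [271 199   6   6  18] [576. -54. 107.] [605. -44. 117.] [587.6 -49.5 112.7]
grey [241 200  17  16  29] [ 621. -114.  110.] [698. -76. 149.] [ 650.3 -100.3  121.3]
grey [245 209  14  10  21] [639. -78. 114.] [708. -50. 148.] [682.7 -59.2 133. ]
grey [226 220  12   3  12] [ 717. -129.  113.] [724. -94. 123.] [ 721.5 -110.   118.3]
grey [258 220   6   8  23] [671. -39. 106.] [703. -27. 121.] [685.1 -33.5 112.7]
white 66 [ 570. -268.   34.] [ 532. -302.    6.] [ 585. -257.   54.]
white 71 [ 792. -226.   37.] [ 775. -249.   19.] [ 800. -209.   55.]
blue 117 [ 789. -113.   33.] [ 770. -138.   15.] [800. -97.  53.]
cup 216 [771.  24.  76.] [751.  -6.  60.] [800.  70.  91.]
```

```bash
cat >> h.py <<'E'
YAW=np.radians(9.5); C=np.array([619.6,51.7])
R=np.array([[np.cos(YAW),-np.sin(YAW)],[np.sin(YAW),np.cos(YAW)]])
def tocr(P): return np.concatenate([(P[...,:2]-C)@R,P[...,2:]],-1)
def tow(x,y): return C+R@np.array([x,y])
E
python3 - <<'E'
from h import *
for n in("top","scene"):
    c=dict(np.load(n+"0.npz")); Q=tocr(cloud(c)); hsv=cv2.cvtColor(c["image"],cv2.COLOR_BGR2HSV)
    x,y,z=Q[...,0],Q[...,1],Q[...,2]
    ex=lambda m,k:np.percentile(Q[m][:,k],[2,50,98]).round(1)
    g=cv2.inRange(hsv,(70,100,30),(90,255,255))>0
    m=g&(z>142)&(abs(y+160)<100); print(n,"tray top x,y",ex(m,0),ex(m,1),ex(m,2))
    m=(abs(z-110)<4)&(abs(y)<60)&(abs(x)<110); print("rim+x",ex(m&(x>60),0),"rim-x",ex(m&(x<-60),0))
    m=(abs(z-110)<4)&(abs(x)<60)&(y>-110)&(y<-70); print("rim-y",ex(m,1) if m.any() else 0)
    m=(abs(x)<60)&(y>60)&(y<160)
    for a in(150,190,230,260,275,290): 
        k=m&(abs(z-a)<10); print("lid z",a,ex(k,1) if k.sum()>3 else k.sum())
    k=(z>275)&(y>60)&(y<160)&(z<400); print("lid top",ex(k,0),ex(k,1),ex(k,2))
    red=((hsv[...,0]<6)|(hsv[...,0]>174))&(hsv[...,1]>180)&(hsv[...,2]>120)&(z>180)&(abs(x)<120)&(abs(y)<60)
    print("grip",[ex(red,k) for k in range(3)])
    m=(abs(y+278)<12)&(abs(x)<45)&(z>100)&(z<150); print("bar",m.sum(),[ex(m,k) for k in range(3)])
    for nm,mm in(("cup",(z>75)&(z<95)&(x>100)&(abs(y)<100)),("bowl",(z>40)&(z<70)&(x<-100)&(y<-250)),):
        print(nm,[ex(mm,k) for k in range(3)])
print("bar w",tow(0,-278),"lid push",tow(30,130),"clamp",tow(-60,-20))
E
```

```text
top tray top x,y [-74.1 -70.1  72. ] [-233.1 -179.5 -103.3] [142.4 146.7 152.7]
rim+x [82.  86.2 90.6] rim-x [-94.9 -86.2 -81.9]
rim-y [-108.8  -89.7  -83.8]
lid z 150 0
lid z 190 0
lid z 230 0
lid z 260 0
lid z 275 [76.8 90.  94.1]
lid z 290 [76.3 84.4 93.9]
lid top [-84.4  -0.9  82.4] [76.2 84.3 93.9] [279.6 287.  293.5]
grip [array([-88.4, -82.3, -75.8]), array([-32.2,   0.3,  31.8]), array([209. , 215.6, 221.5])]
bar 126 [array([-42.8,  -0.4,  42.8]), array([-284.2, -278.9, -274.2]), array([121.2, 128.4, 134.9])]
cup [array([130.9, 179.3, 203.7]), array([-84.7, -49.8, -13.4]), array([75.2, 82.7, 89.8])]
bowl [array([-381.8, -320.9, -107.9]), array([-503.1, -458.8, -301.1]), array([40.5, 54.2, 64.4])]
scene tray top x,y [-74.1  68.   77.8] [-232.9 -178.5  -98.7] [142.4 146.2 152.4]
rim+x [80.  87.1 92.4] rim-x [-94.8 -86.2 -78.8]
rim-y [-98.3 -88.  -81.7]
lid z 150 [ 97.4 100.7 108. ]
lid z 190 [93.5 95.2 96.9]
lid z 230 [90.3 91.7 93.3]
lid z 260 [94.7 95.4 96.1]
lid z 275 [85.9 94.9 96.5]
lid z 290 [77.7 86.8 95.7]
lid top [-741.9 -663.    79.3] [ 63.4  95.9 156.3] [276.6 301.3 392.7]
grip [array([-89. , -78.9, -71.7]), array([-31.7,   1.2,  33.4]), array([209.8, 215.9, 222. ])]
bar 80 [array([-42.4,   1.1,  43.4]), array([-282.9, -276.6, -273.5]), array([123.1, 128.7, 133.2])]
cup [array([129.2, 162.9, 202.2]), array([-83.9, -50.1, -12.4]), array([75.4, 82.5, 89.3])]
bowl [array([-1440.4, -1277.1,  -250. ]), array([-1130.6,  -492.1,  -268. ]), array([40.7, 54.9, 69. ])]
bar w [ 665.48323443 -222.48739723] lid push [627.73237928 184.86855638] clamp [563.72381602  22.07143162]
```

Crate frame holds against sizes (rim ±90, tray ±75, bar at −278 z≈125, matching the spec). The lid is at about 1.47 rad. The clamp, at about 1.41 rad, overhangs the lid's path, so I'll swing it further back first.

Call:
apply_moves(
  targets=[
    [0,0,0.04,0,0,0.2,1],
    [0,0,0.08,0,0,0.4,1],
    [0,0,0.12,0,0,0.6,1],
    [0,0,0.142,0.05,-0.1,0.7,1],
    [0,0,0.142,0.15,-0.25,0.71,1],
    [0,0,0.142,0.3,-0.4,0.71,1],
    [0,0,0.142,0.45,-0.55,0.71,1],
    [0,0,0.142,0.6,-0.7,0.71,1],
    [0,0,0.142,0.75,-0.85,0.71,1],
    [0,0,0.142,0.9,-0.95,0.71,1],
    [0,0,0.142,1,-1,0.71,1],
    [0,0,0.142,1,-1,0.71,1],
  ],
)

```text
clock: 1.1
position: [354.1, 326.5, 319.3]
orientation: [-0.0, -0.082, 0.997, -0.0]
contact_force: [-0.6, 0.3, -0.7]
width: 0.188
grasp_force: 0.0
```

Call:
apply_moves(
  targets=[
    [0,0,0,0.1,-0.15,0,1],
    [0,0,0,0.2,-0.3,0.05,1],
    [0,0,0,0.35,-0.45,0.05,1],
    [0,0,0,0.5,-0.6,0.05,1],
    [0,0,0,0.65,-0.75,0.05,1],
    [0,0,0,0.75,-0.9,0.05,1],
    [0,0,0,0.85,-1,0.05,1],
    [0,0,0,0.95,-1,0.05,1],
    [0,0,0,1,-1,0.05,1],
  ],
)

```text
clock: 1.85
position: [552.7, 127.9, 329.1]
orientation: [-0.001, -0.083, 0.997, -0.0]
contact_force: [-0.1, -0.4, 0.4]
width: 0.007
grasp_force: 0.0
```

Call:
apply_moves(
  targets=[
    [0,0,0,0.05,-0.15,0,1],
    [0,0,0,0.1,-0.3,0,1],
    [0,0,0,0.1,-0.45,0,1],
    [0,0,0,0.1,-0.54,0,1],
    [0,0,0,0.1,-0.54,-0.2,1],
    [0,0,0,0.1,-0.54,-0.4,1],
    [0,0,0,0.1,-0.54,-0.6,1],
    [0,0,0,0.1,-0.54,-0.62,1],
    [0,0,0,0.1,-0.54,-0.62,1],
  ],
)

```text
clock: 2.6
position: [570.5, 21.4, 204.8]
orientation: [-0.002, -0.084, 0.996, 0.0]
contact_force: [0.8, -0.9, 1.5]
width: 0.009
grasp_force: 0.0
```

Call:
apply_moves(
  targets=[
    [0,0,0,0,0,-0.06,1],
    [0,0,0,-0.03,-0.005,-0.06,1],
    [0,0,0,-0.07,-0.01,-0.06,1],
    [0,0,0,-0.11,-0.02,-0.06,1],
    [0,0,0,-0.15,-0.025,-0.06,1],
    [0,0,0,-0.19,-0.03,-0.06,1],
    [0,0,0,-0.23,-0.04,-0.06,1],
    [0,0,0,-0.265,-0.045,-0.06,1],
    [0,0,0,-0.265,-0.045,-0.06,1],
    [0,0,0,-0.2,-0.03,-0.06,1],
    [0,0,0,-0.2,-0.03,0.2,1],
    [0,0,0,-0.2,-0.03,0.5,0.15],
  ],
)

```text
clock: 3.6
position: [530.7, 14.8, 276.7]
orientation: [-0.002, -0.084, 0.997, 0.0]
contact_force: [0.7, -0.2, 0.8]
width: 0.046
grasp_force: 0.0
```

```bash
python3 - <<'E'
from h import *
s=state(); print(s["position"],tocr(s["position"]))
c=read_camera("scene"); Q=tocr(cloud(c)); hsv=cv2.cvtColor(c["image"],cv2.COLOR_BGR2HSV)
x,y,z=[Q[...,k] for k in range(3)]
red=((hsv[...,0]<6)|(hsv[...,0]>174))&(hsv[...,1]>180)&(hsv[...,2]>100)&(z>170)&(abs(x)<160)&(abs(y)<60)
print([np.percentile(Q[red][:,k],[2,50,98]).round(1) for k in range(3)])
E
```

```text
[530.68762176  14.84584265 276.6529076 ] [-93.7756889  -21.67394959 276.6529076 ]
[array([-87.4, -79.2, -72.6]), array([-32.7,   1.2,  33.5]), array([206.7, 216.5, 221.4])]
```

```bash
python3 - <<'E'
from h import *
a=read_camera("scene")["image"][100:300,180:400]; b=read_camera("top")["image"][120:300,180:400]
a=cv2.resize(a,(440,400));b=cv2.resize(b,(360,400)); cv2.imwrite("pics/a.png",np.hstack([a,b]))
print(state()["clock"],state()["position"],state()["contact_force"])
E
```

```text
3.75 [532.40674907  14.74388615 280.1143602 ] [ 0.48736504 -1.12979402 -0.51492865]
```

View pics/a.png

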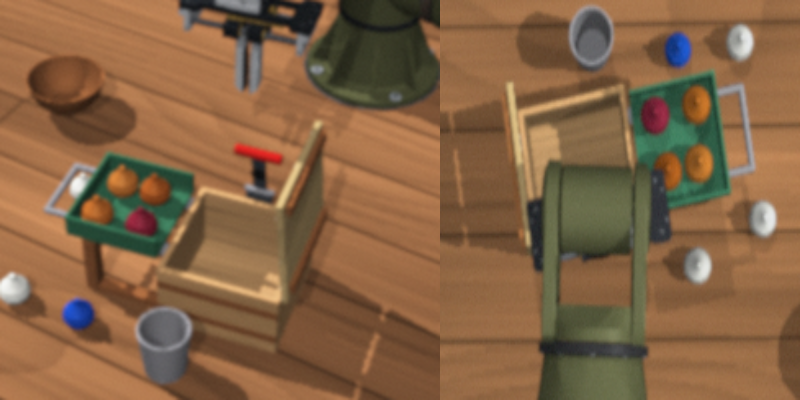

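The clamp looks unmoved, with its grip still at scene px (309,177). I'll repeat the push more slowly, read the force and look while in contact.

Call:
apply_moves(
  targets=[
    [0,0,0,0.12,0.02,0,1],
    [0,0,0,0.22,0.03,0,1],
    [0,0,0,0.22,0.03,-0.15,1],
    [0,0,0,0.22,0.03,-0.3,1],
    [0,0,0,0.22,0.03,-0.42,1],
    [0,0,0,0.22,0.03,-0.42,1],
    [0,0,0,0.18,0.025,-0.42,1],
    [0,0,0,0.14,0.02,-0.42,1],
    [0,0,0,0.1,0.01,-0.42,1],
    [0,0,0,0.06,0.005,-0.42,1],
    [0,0,0,0.02,0,-0.42,1],
    [0,0,0,0.02,0,-0.42,1],
  ],
)

```text
clock: 4.75
position: [534.3, 14.6, 194.2]
orientation: [0.001, -0.083, 0.997, -0.0]
contact_force: [-0.3, -1.0, -0.2]
width: 0.007
grasp_force: 0.0
```

```bash
cat > grip.py <<'E'
from h import *
s=state(); print(s["clock"],s["position"].round(1),tocr(s["position"]).round(1),s["contact_force"].round(1))
c=read_camera("scene"); Q=tocr(cloud(c)); hsv=cv2.cvtColor(c["image"],cv2.COLOR_BGR2HSV)
x,y,z=[Q[...,k] for k in range(3)]
red=((hsv[...,0]<6)|(hsv[...,0]>174))&(hsv[...,1]>180)&(hsv[...,2]>100)&(z>115)&(abs(x)<160)&(abs(y)<55)
print("grip",red.sum(),[np.percentile(Q[red][:,k],[2,50,98]).round(1) for k in range(3)])
cv2.imwrite("pics/g.png",cv2.resize(c["image"][80:280,180:400],(660,600)))
E
python3 grip.py
```

```text
4.75 [534.3  14.6 194.2] [-90.2 -22.6 194.2] [-0.3 -1.  -0.2]
grip 116 [array([-87.9, -78.7, -72.2]), array([-31.8,   1.7,  33.4]), array([207.1, 215.3, 221.8])]
```

View pics/g.png

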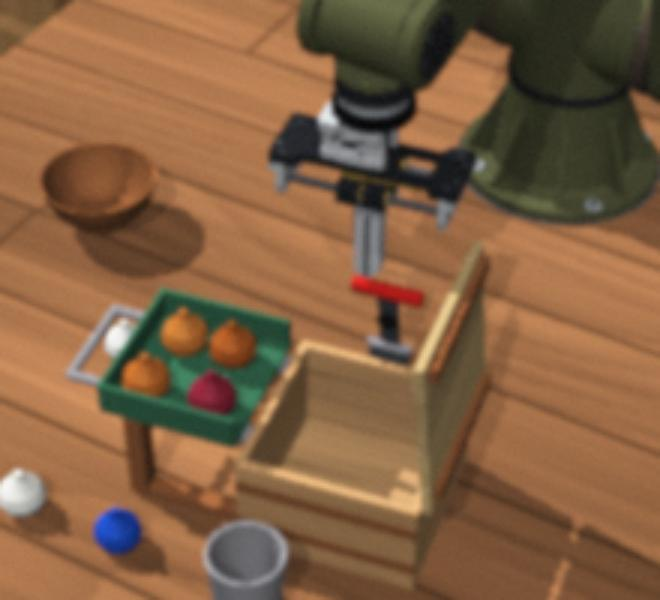

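The finger tip at crop (368,275) seems to sit above or behind the red grip (388,292). I'll check its depth.

```bash
python3 - <<'E'
from h import *
c=read_camera("scene"); Q=tocr(cloud(c))
for v in range(160,176,2): print(v,[Q[v,u].round(0).tolist() for u in(300,303,306)])
# project TCP and points
f=210/np.tan(np.radians(c["fovy"])/2); s=state()
for p in(s["position"],s["position"]+[0,0,10]):
    q=np.linalg.inv(c["extrinsics"])@np.append(p,1); print(c["cx"]+f*q[0]/-q[2],c["cy"]+f*q[1]/q[2])
print(s["position"])
E
```

```text
160 [[-83.0, -27.0, 266.0], [-79.0, -17.0, 272.0], [-85.0, -10.0, 269.0]]
162 [[-78.0, -26.0, 263.0], [-85.0, -19.0, 259.0], [-82.0, -9.0, 264.0]]
164 [[-83.0, -27.0, 251.0], [-82.0, -18.0, 255.0], [-87.0, -11.0, 253.0]]
166 [[-83.0, -27.0, 243.0], [-84.0, -18.0, 245.0], [-90.0, -11.0, 243.0]]
168 [[-78.0, -25.0, 240.0], [-82.0, -17.0, 240.0], [-87.0, -10.0, 238.0]]
170 [[-76.0, -24.0, 235.0], [-84.0, -18.0, 230.0], [-341.0, -90.0, 0.0]]
172 [[-85.0, -27.0, 219.0], [-83.0, -17.0, 224.0], [-330.0, -86.0, 1.0]]
174 [[-77.0, -24.0, 219.0], [-79.0, -16.0, 220.0], [-87.0, -10.0, 216.0]]
301.79394595657106 178.15387568184724
301.86848647374956 175.55762524939553
[535.3180061   14.69290623 193.81814757]
```

```bash
python3 - <<'E'
from h import *
c=read_camera("wrist"); cv2.imwrite("pics/w.png",c["image"]); print(c["tool_from_camera"].round(3).tolist(),c["fovy"])
h,w=c["z_map"].shape; f=h/2/np.tan(np.radians(c["fovy"])/2)
v,u=np.mgrid[0:h,0:w]; z=c["z_map"]
p=np.stack([(u-c["cx"])/f*z,-(v-c["cy"])/f*z,-z,np.ones_like(z)],-1)@c["tool_from_camera"].T
hsv=cv2.cvtColor(c["image"],cv2.COLOR_BGR2HSV)
red=((hsv[...,0]<6)|(hsv[...,0]>174))&(hsv[...,1]>180)&(hsv[...,2]>100)&(z>0)
q=p[red]; print(red.sum(),[np.percentile(q[:,k],[2,50,98]).round(1) for k in range(3)])
E
```

```text
[[-0.0, 0.966, 0.257, 74.134], [1.0, 0.0, -0.0, -0.262], [-0.0, 0.257, -0.966, -206.1], [0.0, 0.0, 0.0, 1.0]] 68.26901123563323
1456 [array([-13.4,  -4.8,   0.1]), array([15.9, 35.4, 55.1]), array([-23.8, -21.7, -15.6])]
```

View pics/w.png

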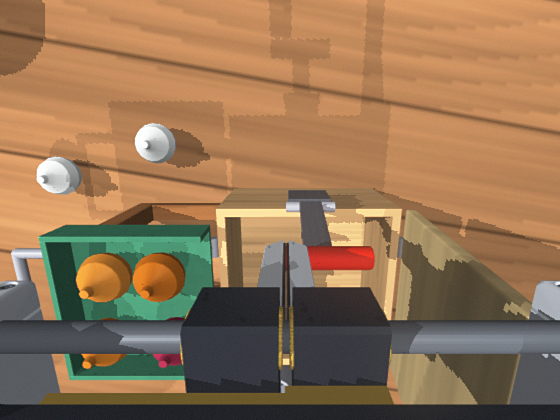

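The wrist view shows the clamp arm at (315,225) and the red grip at (340,258) running into the closed fingers at (285,260). The sideways push is not catching, so I'll turn the hand 90° and grasp the grip between the pads.

```bash
python3 - <<'E'
from h import *
s=state(); print(s["joint_positions"].round(2),s["position"],tocr(s["position"]), tow(-84,0))
E
```

```text
[-0.04  0.26  1.54  0.    1.34 -1.78] [535.50401076  14.72574773 193.59497486] [-89.04517515 -22.58733096 193.59497486] [536.75200947  37.83600111]
```

Call:
apply_moves(
  targets=[
    [0,0,0,0,0,0.2,1],
    [0,0,0,0,0,0.4,1],
    [0,0,0,0,0,0.6,1],
  ],
)

```text
clock: 5.15
position: [535.1, 14.8, 314.6]
orientation: [-0.0, -0.084, 0.996, 0.0]
contact_force: [0.7, 0.2, 0.9]
width: 0.006
grasp_force: 0.0
```

Call:
apply_moves(
  targets=[
    [0,0,-0.039,0,0,0,-0.28],
    [0,0,-0.078,0,0.05,0,-0.28],
    [0,0,-0.117,0,0.1,0,-0.28],
    [0,0,-0.156,0,0.115,0,-0.28],
    [0,0,-0.195,0.01,0.115,0,-0.28],
    [0,0,-0.234,0.01,0.115,0,-0.28],
    [0,0,-0.273,0.01,0.115,0,-0.28],
    [0,0,-0.312,0.01,0.115,0,-0.28],
    [0,0,-0.351,0.01,0.115,0,-0.28],
    [0,0,-0.39,0.01,0.115,0,-0.28],
    [0,0,-0.429,0.01,0.115,0,-0.28],
    [0,0,-0.468,0.01,0.115,0,-0.28],
  ],
)

```text
clock: 6.15
position: [537.6, 37.8, 313.1]
orientation: [-0.0, 0.609, 0.793, -0.0]
contact_force: [-1.0, -0.5, 0.1]
width: 0.639
grasp_force: 0.0
```

Call:
apply_moves(
  targets=[
    [0,0,-0.032,0,0,-0.15,-0.28],
    [0,0,-0.032,0,0,-0.3,-0.28],
    [0,0,-0.032,0,0,-0.45,-0.28],
    [0,0,-0.032,0,0,-0.6,-0.28],
    [0,0,-0.032,0,0,-0.63,-0.28],
    [0,0,-0.032,0,0,-0.63,1],
    [0,0,-0.032,0,0,-0.63,1],
    [0,0,-0.032,0,0,-0.63,1],
    [0,0,-0.032,0,0,-0.63,1],
    [0,0,-0.032,0,0,-0.63,1],
    [0,0,-0.032,0,0,-0.63,1],
  ],
)

```text
clock: 7.07
position: [537.6, 37.8, 188.0]
orientation: [0.0, 0.646, 0.764, 0.0]
contact_force: [-0.2, 1.1, 0.1]
width: 0.253
grasp_force: 0.0
```

```bash
python3 grip.py
```

```text
7.0667 [537.6  37.8 188. ] [-83.1  -0.2 188. ] [-0.2  1.1  0.1]
grip 72 [array([-89. , -78.7, -70.4]), array([-33.4,  15. ,  34.2]), array([210.8, 215.4, 221.6])]
```

Call:
apply_moves(
  targets=[
    [0,0,0,0,0,0,1],
    [0,0,0,0,0,0,1],
    [0,0,0,0,0,0,1],
    [0,0,0,0,0,0,1],
  ],
)

```text
clock: 7.45
position: [539.1, 37.9, 190.0]
orientation: [0.002, 0.646, 0.764, 0.002]
contact_force: [1.8, 1.1, 18.5]
width: 0.006
grasp_force: 9.6
```

```bash
python3 grip.py
```

```text
7.45 [539.1  37.9 190. ] [-81.6  -0.4 190. ] [ 1.8  1.1 18.5]
grip 101 [array([-87.5, -77.7, -72.1]), array([-32.5,   3. ,  33.1]), array([207.3, 215. , 220.9])]
```

View pics/g.png

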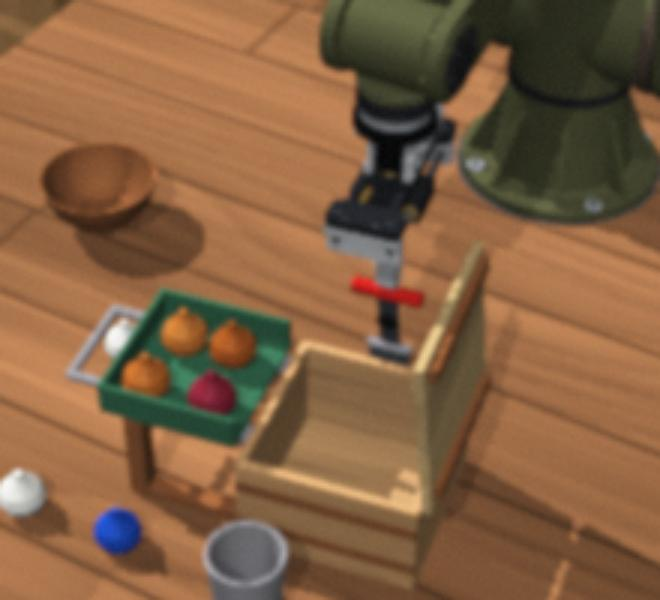

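Call:
apply_moves(
  targets=[
    [0,0,0,-0.03,-0.005,0,1],
    [0,0,0,-0.06,-0.01,0,1],
    [0,0,0,-0.1,-0.017,0,1],
    [0,0,0,-0.1,-0.017,0,1],
  ],
)

```text
clock: 7.83
position: [518.6, 34.3, 191.1]
orientation: [0.003, 0.646, 0.764, 0.002]
contact_force: [-2.3, 1.5, 26.0]
width: 0.002
grasp_force: 13.3
```

```bash
python3 grip.py
```

```text
7.8333 [518.6  34.3 191.1] [-102.5   -0.5  191.1] [-2.3  1.5 26. ]
grip 99 [array([-104.5,  -96.5,  -90.2]), array([-32. ,   3.2,  33.2]), array([209.2, 216. , 221.1])]
```

Pinching and moving together works: the grip moved 19 mm with the hand. I'll carry on the same way.

Call:
apply_moves(
  targets=[
    [0,0,0,-0.03,-0.005,0,1],
    [0,0,0,-0.06,-0.01,-0.005,1],
    [0,0,0,-0.09,-0.015,-0.01,1],
    [0,0,0,-0.11,-0.018,-0.015,1],
    [0,0,0,-0.11,-0.018,-0.015,1],
    [0,0,0,-0.11,-0.018,-0.015,-0.28],
    [0,0,0,-0.11,-0.018,-0.015,-0.28],
    [0,0,0,-0.11,-0.018,-0.015,-0.28],
    [0,0,0,-0.11,-0.018,-0.015,-0.28],
    [0,0,0,-0.11,-0.018,0.2,-0.28],
    [0,0,0,-0.11,-0.018,0.4,-0.28],
    [0,0,0,-0.11,-0.018,0.6,-0.28],
  ],
)

```text
clock: 8.88
position: [494.8, 30.8, 309.3]
orientation: [-0.0, 0.646, 0.764, -0.0]
contact_force: [1.3, -0.3, 0.9]
width: 0.467
grasp_force: 0.0
```

```bash
python3 grip.py; python3 -c "
from h import *;print(tow(0,-278))"
```

```text
8.8833 [494.8  30.8 309.3] [-126.5   -0.   309.3] [ 1.3 -0.3  0.9]
grip 115 [array([-115., -106., -101.]), array([-31.1,   1.9,  33.6]), array([207.8, 215.8, 222.4])]
[ 665.48323443 -222.48739723]
```

Call:
apply_moves(
  targets=[
    [0,0,-0.039,0.05,-0.08,0.05,0.15],
    [0,0,-0.078,0.12,-0.16,0.05,0.15],
    [0,0,-0.117,0.2,-0.25,0.05,0.15],
    [0,0,-0.156,0.28,-0.35,0.05,0.15],
    [0,0,-0.195,0.36,-0.45,0.05,0.15],
    [0,0,-0.234,0.45,-0.55,0.05,0.15],
    [0,0,-0.273,0.54,-0.65,0.05,0.15],
    [0,0,-0.312,0.62,-0.75,0.05,0.15],
    [0,0,-0.351,0.7,-0.85,0.05,0.15],
    [0,0,-0.39,0.78,-0.92,0.05,0.15],
    [0,0,-0.429,0.82,-0.98,0.05,0.15],
    [0,0,-0.468,0.854,-1,0.05,0.15],
  ],
)

```text
clock: 9.93
position: [666.6, -171.1, 316.1]
orientation: [-0.0, 0.992, 0.13, -0.001]
contact_force: [-0.0, 0.1, 0.7]
width: 0.426
grasp_force: 0.0
```

Call:
apply_moves(
  targets=[
    [0,0,-0.032,0,-0.1,-0.1,0.15],
    [0,0,-0.032,0,-0.2,-0.2,0.15],
    [0,0,-0.032,0,-0.266,-0.35,0.15],
    [0,0,-0.032,0,-0.266,-0.5,0.15],
    [0,0,-0.032,0,-0.266,-0.6,0.15],
    [0,0,-0.032,0,-0.266,-0.6,0.15],
  ],
)

```text
clock: 10.43
position: [664.5, -222.1, 191.8]
orientation: [-0.002, 0.997, 0.083, -0.004]
contact_force: [-0.3, -0.1, -0.7]
width: 0.426
grasp_force: 0.0
```

```bash
python3 - <<'E'
from h import *
s=state(); print(s["position"],tocr(s["position"]),s["orientation"].round(3),s["joint_positions"].round(2),s["width"])
c=read_camera("wrist"); cv2.imwrite("pics/w2.png",c["image"])
E
```

```text
[ 664.5312198  -222.14964732  191.77294479] [  -0.88321351 -277.50975439  191.77294479] [-0.002  0.997  0.083 -0.004] [-0.37  0.65  0.98  0.    1.52  1.03] 0.4263799694930477
```

View pics/w2.png

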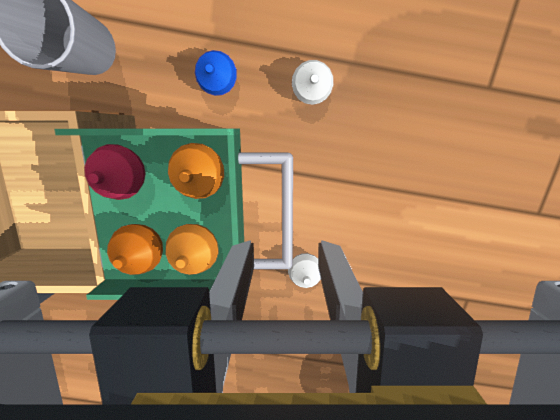

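The open fingers at px (240,260) and (335,260) straddle the bar at (288,200), with room to the tray wall. I'll descend and grasp it.

Call:
apply_moves(
  targets=[
    [0,0,0,0,0,-0.12,0.15],
    [0,0,0,0,0,-0.24,0.15],
    [0,0,0,0,0,-0.36,0.15],
    [0,0,0,0,0,-0.43,0.15],
    [0,0,0,0,0,-0.43,1],
    [0,0,0,0,0,-0.43,1],
    [0,0,0,0,0,-0.43,1],
    [0,0,0,0,0,-0.43,1],
    [0,0,0,0,0,-0.43,1],
    [0,0,0,0,0,-0.43,1],
    [0,0,0,0,0,-0.43,1],
    [0,0,0,0,0,-0.43,1],
  ],
)

```text
clock: 11.48
position: [666.2, -222.5, 111.5]
orientation: [0.0, 0.997, 0.084, 0.0]
contact_force: [0.0, 0.1, -0.3]
width: 0.007
grasp_force: 0.0
```

Call:
apply_moves(
  targets=[
    [0,0,0,0,0,0.03,1],
    [0,0,0,0,0,0.06,1],
    [0,0,0,0,0,0.1,1],
    [0,0,0,0,0,0.1,1],
  ],
)

```text
clock: 11.82
position: [666.9, -222.7, 133.8]
orientation: [0.001, 0.997, 0.084, 0.001]
contact_force: [-0.6, -0.1, 1.6]
width: 0.005
grasp_force: 0.0
```

```bash
python3 - <<'E'
from h import *
s=state(); print(s["position"],tocr(s["position"]),s["width"],s["grasp_force"],s["contact_force"])
c=read_camera("scene"); Q=tocr(cloud(c)); x,y,z=[Q[...,k] for k in range(3)]
m=(abs(y+278)<12)&(abs(x)<50)&(z>100)&(z<170); print("bar",m.sum(),[np.percentile(Q[m][:,k],[2,50,98]).round(1) for k in range(3)])
cv2.imwrite("pics/g2.png",cv2.resize(c["image"][90:290,150:370],(660,600)))
E
```

```text
[ 666.92534549 -222.74146093  133.76601515] [   1.38040077 -278.48859635  133.76601515] 0.005151715672290826 0.0 [-0.59578993 -0.06270002  1.55001615]
bar 104 [array([-48.5,   4.3,  47.5]), array([-283., -276., -268.]), array([122.7, 129.1, 167.4])]
```

View pics/g2.png

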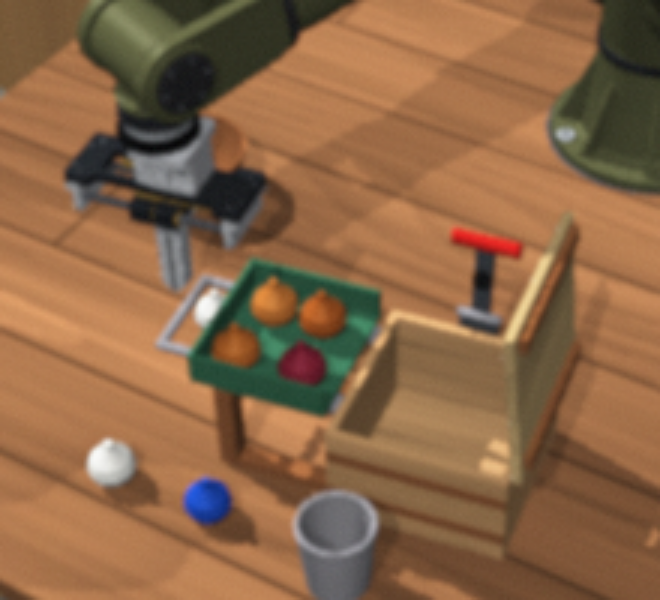

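The bar has not moved, and the fingertips at crop (178,290) look higher than the reported TCP. I'll measure the real tip height from depth.

```bash
python3 - <<'E'
from h import *
s=state(); print(s["position"],s["joint_positions"].round(4))
for n in("scene","top"):
    c=read_camera(n); Q=tocr(cloud(c)); x,y,z=[Q[...,k] for k in range(3)]
    m=(abs(x)<22)&(abs(y+278)<25)&(z>136)&(z<260)
    v,u=np.where(m); print(n,m.sum())
    for zz in range(136,230,8):
        k=m&(z>=zz)&(z<zz+8)
        if k.any(): print(zz,k.sum(),Q[k].mean(0).round(1), "rows",np.where(k)[0].min(),np.where(k)[0].max(),"cols",np.where(k)[1].min(),np.where(k)[1].max())
f=210/np.tan(np.radians(c["fovy"])/2)
c=read_camera("scene"); f=210/np.tan(np.radians(c["fovy"])/2)
for d in(0,20,30):
    q=np.linalg.inv(c["extrinsics"])@np.append(s["position"]+[0,0,d],1); print(d,c["cx"]+f*q[0]/-q[2],c["cy"]+f*q[1]/q[2])
E
```

```text
[ 666.67551267 -222.67686982  132.75399243] [-0.3744  0.6837  1.0642 -0.      1.3914  1.029 ]
scene 214
160 7 [   8.6 -278.5  164.5] rows 185 187 cols 206 210
168 19 [   7.9 -277.4  172.3] rows 182 186 cols 204 213
176 20 [   5.7 -273.   179.7] rows 179 184 cols 204 213
184 27 [   6.1 -276.   187.7] rows 177 182 cols 203 213
192 19 [   4.6 -276.3  195.3] rows 175 179 cols 203 213
200 22 [   6.1 -274.3  204.1] rows 172 178 cols 203 213
208 19 [   8.1 -274.8  211.3] rows 172 177 cols 202 212
216 28 [   6.7 -275.3  219.7] rows 169 174 cols 202 212
224 24 [   4.9 -273.9  228.3] rows 167 171 cols 202 212
top 0
0 209.94925523913662 192.42937243096344
20 209.28705160179078 187.480809037595
30 208.95156181688668 184.9737366284495
```

Fingertips really sit about 27 mm above the reported TCP, which explains every miss: the fingers passed over or just at the top of the parts. Before going deeper I'll check how low the gripper body hangs relative to the tips.

```bash
python3 - <<'E'
from h import *
s=state(); print(s["position"][2])
c=read_camera("scene"); Q=tocr(cloud(c)); x,y,z=[Q[...,k] for k in range(3)]
for a,b in((-370,-345),(-345,-305),(-250,-215),(-215,-185),(-185,-160)):
    m=(abs(x)<50)&(y>a)&(y<b)&(z>172)&(z<300); 
    if m.any(): print(a,b,m.sum(),np.percentile(z[m],[0,2,10,50]).round(0),np.percentile(x[m],[2,98]).round())
w=read_camera("wrist"); h=420; f=h/2/np.tan(np.radians(w["fovy"])/2)
v,u=np.mgrid[0:420,0:560]; Z=w["z_map"]
p=np.stack([(u-w["cx"])/f*Z,-(v-w["cy"])/f*Z,-Z,np.ones_like(Z)],-1)@w["tool_from_camera"].T
m=(abs(p[...,1])<14)&(abs(p[...,0])<12)&(Z>0); print("finger tool z",np.percentile(p[m][:,2],[50,90,98,100]).round(1),m.sum())
E
```

```text
130.94152779822113
-370 -345 149 [257. 258. 265. 296.] [-30.  37.]
-345 -305 172 [268. 270. 272. 292.] [-25.  32.]
-250 -215 139 [268. 269. 272. 297.] [-24.  30.]
-215 -185 235 [256. 258. 264. 294.] [-32.  35.]
finger tool z [-63.2   2.9 131.9 133.5] 2977
```

The body and tips are both about 27 mm higher than reported, so the true TCP is the reported one + 27 mm in z. I'll grasp the bar at reported z ≈ 82.

Call:
apply_moves(
  targets=[
    [0,0,0,0,0,0,0.15],
    [0,0,0,0,0,0,0.15],
    [0,0,0,0,0,0,0.15],
    [0,0,0,0,0,0,0.15],
    [0,0,0,0,0,-0.1,0.15],
    [0,0,0,0,0,-0.2,0.15],
    [0,0,0,0,0,-0.24,0.15],
    [0,0,0,0,0,-0.24,1],
    [0,0,0,0,0,-0.24,1],
    [0,0,0,0,0,-0.24,1],
    [0,0,0,0,0,-0.24,1],
    [0,0,0,0,0,-0.24,1],
  ],
)

```text
clock: 13.12
position: [666.6, -222.6, 84.3]
orientation: [0.0, 0.997, 0.084, 0.001]
contact_force: [1.2, -1.0, 0.1]
width: 0.109
grasp_force: 1.3
```

Call:
apply_moves(
  targets=[
    [0,0,0,0,0,0,1],
    [0,0,0,0,0,0,1],
    [0,0,0,0,0,0,1],
    [0,0,0,0,0,0,1],
  ],
)

```text
clock: 13.45
position: [666.6, -222.7, 84.2]
orientation: [0.0, 0.997, 0.084, 0.001]
contact_force: [0.4, -1.5, 5.2]
width: 0.09
grasp_force: 30.0
```

The grip holds the bar at 30 N. I'll lift along the arc to 0.5 rad.

Call:
apply_moves(
  targets=[
    [0,0,0,-0.001,0.004,0.045,1],
    [0,0,0,-0.002,0.01,0.09,1],
    [0,0,0,-0.003,0.019,0.135,1],
    [0,0,0,-0.005,0.03,0.18,1],
    [0,0,0,-0.007,0.042,0.223,1],
    [0,0,0,-0.01,0.058,0.266,1],
    [0,0,0,-0.012,0.074,0.308,1],
    [0,0,0,-0.016,0.094,0.35,1],
    [0,0,0,-0.019,0.115,0.39,1],
    [0,0,0,-0.023,0.138,0.429,1],
    [0,0,0,-0.023,0.138,0.429,1],
  ],
)

```text
clock: 14.37
position: [662.0, -195.7, 171.3]
orientation: [0.002, 0.997, 0.083, 0.001]
contact_force: [3.1, -10.1, 3.0]
width: 0.094
grasp_force: 30.0
```

```bash
cat > on.py <<'E'
from h import *
s=state(); print(s["clock"],s["position"].round(1),s["width"],s["contact_force"].round(1))
for n in("scene","top"):
    c=read_camera(n); Q=tocr(cloud(c)); hsv=cv2.cvtColor(c["image"],cv2.COLOR_BGR2HSV); x,y,z=[Q[...,k] for k in range(3)]
    reg=(abs(x)<88)&(y>-240)&(y<75)&(z>10)&(z<260)
    o=(cv2.inRange(hsv,(5,200,110),(17,255,255))>0)&reg; r=(cv2.inRange(hsv,(160,120,40),(179,255,255))>0)&reg
    for nm,m in(("orange",o),("red",r)):
        k,l,st,ce=cv2.connectedComponentsWithStats(m.astype(np.uint8))
        for i in range(1,k):
            if st[i,4]>15: print(n,nm,st[i,4],Q[l==i].mean(0).round())
    cv2.imwrite(f"pics/on_{n}.png",cv2.resize(c["image"][90:290,150:370],(660,600)))
E
python3 on.py
```

```text
14.3667 [ 662.  -195.7  171.3] 0.0938402560889537 [  3.1 -10.1   3. ]
scene orange 62 [ -20. -112.  166.]
scene red 155 [  46. -103.  162.]
top orange 36 [  44. -148.  194.]
top orange 109 [ -31. -101.  165.]
top red 180 [ 36. -95. 160.]
```

Call:
apply_moves(
  targets=[
    [0,0,0,-0.004,0.025,0.037,1],
    [0,0,0,-0.009,0.052,0.074,1],
    [0,0,0,-0.014,0.081,0.11,1],
    [0,0,0,-0.019,0.111,0.143,1],
    [0,0,0,-0.024,0.143,0.175,1],
    [0,0,0,-0.03,0.176,0.205,1],
    [0,0,0,-0.035,0.211,0.234,1],
    [0,0,0,-0.041,0.248,0.261,1],
    [0,0,0,-0.041,0.248,0.261,1],
    [0,0,0,-0.041,0.248,0.261,1],
  ],
)

```text
clock: 15.3
position: [654.0, -147.2, 224.4]
orientation: [0.002, 0.997, 0.083, 0.002]
contact_force: [1.2, -11.8, 14.3]
width: 0.096
grasp_force: 30.0
```

```bash
python3 on.py
```

```text
15.3 [ 654.  -147.2  224.4] 0.09625800897231052 [  1.2 -11.8  14.3]
scene red 19 [20. -0. 49.]
top orange 41 [ 25. -51.  47.]
top orange 88 [-57.  57.  49.]
top red 153 [20. -6. 44.]
```

Call:
apply_moves(
  targets=[
    [0,0,0,0.012,-0.071,-0.055,1],
    [0,0,0,0.023,-0.137,-0.118,1],
    [0,0,0,0.033,-0.196,-0.187,1],
    [0,0,0,0.041,-0.248,-0.261,1],
    [0,0,0,0.049,-0.292,-0.34,1],
    [0,0,0,0.055,-0.328,-0.424,1],
    [0,0,0,0.06,-0.356,-0.51,1],
    [0,0,0,0.063,-0.376,-0.6,1],
    [0,0,0,0.065,-0.386,-0.69,1],
    [0,0,0,0.065,-0.386,-0.69,1],
  ],
)

```text
clock: 16.23
position: [666.3, -222.6, 80.8]
orientation: [-0.0, 0.997, 0.083, -0.0]
contact_force: [5.9, -2.3, -3.2]
width: 0.098
grasp_force: 30.0
```

```bash
python3 on.py; python3 - <<'E'
import cv2,numpy as np
cv2.imwrite("pics/both.png",np.hstack([cv2.resize(cv2.imread(f"pics/on_{n}.png"),(400,364)) for n in("scene","top")]))
E
```

```text
16.2333 [ 666.3 -222.6   80.8] 0.09779058255558275 [ 5.9 -2.3 -3.2]
scene red 19 [20.  2. 49.]
top orange 20 [ 25. -57.  48.]
top orange 88 [-57.  58.  48.]
top red 154 [21. -2. 42.]
```

View pics/both.png

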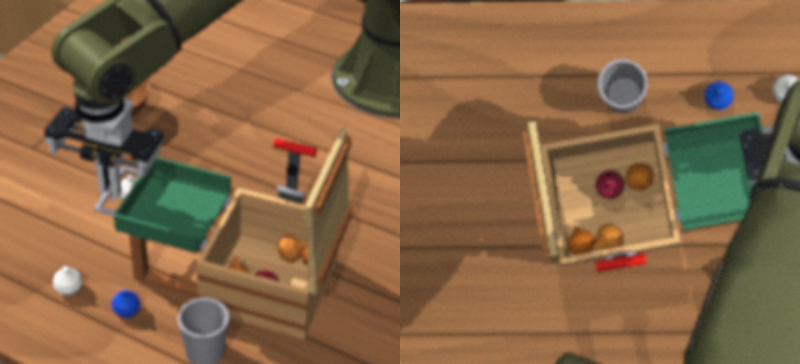

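All four onions are in the crate: red at top-view px (610,184), oranges at (640,176), (580,240) and (608,236). The tray is empty and level. I'll release the bar and go behind the lid.

Call:
apply_moves(
  targets=[
    [0,0,0,0,0,0,0.15],
    [0,0,0,0,0,0,0.15],
    [0,0,0,0,0,0,0.15],
    [0,0,0,0,0,0,0.15],
    [0,0,0,0,0,0,0.15],
    [0,0,0,0,0,0.15,0.15],
    [0,0,0,0,0,0.3,0.15],
    [0,0,0,0,0,0.5,0.15],
    [0,0,0,0,0,0.7,0.15],
    [0,0,0,0,0,0.9,0.15],
    [0,0,0,0,0,1,0.15],
    [0,0,0,0,0,1,1],
  ],
)

```text
clock: 17.33
position: [667.2, -222.7, 289.5]
orientation: [0.002, 0.996, 0.084, 0.004]
contact_force: [-0.1, -0.0, 0.1]
width: 0.383
grasp_force: 0.0
```

Call:
apply_moves(
  targets=[
    [0,0,0,0,0.15,0.1,1],
    [0,0,0,-0.02,0.3,0.15,1],
    [0,0,0,-0.05,0.45,0.15,1],
    [0,0,0,-0.08,0.6,0.15,1],
    [0,0,0,-0.1,0.75,0.15,1],
    [0,0,0,-0.12,0.9,0.15,1],
    [0,0,0,-0.15,1,0.15,1],
    [0,0,0,-0.15,1,0.15,1],
  ],
)

```text
clock: 18.0
position: [635.6, -18.7, 312.8]
orientation: [-0.0, 0.996, 0.085, -0.0]
contact_force: [0.3, -0.1, 0.2]
width: 0.006
grasp_force: 0.0
```

Call:
apply_moves(
  targets=[
    [0,0,0,0,0.15,0,1],
    [0,0,0,-0.02,0.3,0,1],
    [0,0,0,-0.03,0.45,0,1],
    [0,0,0,-0.04,0.6,0,1],
    [0,0,0,-0.05,0.75,0,1],
    [0,0,0,-0.06,0.9,0,1],
    [0,0,0,-0.06,1,0,1],
    [0,0,0,-0.06,1,0,1],
  ],
)

```text
clock: 18.67
position: [624.0, 180.4, 312.0]
orientation: [-0.0, 0.996, 0.085, -0.001]
contact_force: [0.4, -0.7, -0.4]
width: 0.005
grasp_force: 0.0
```

```bash
python3 - <<'E'
from h import *
s=state(); print(s["position"],tocr(s["position"]),tow(30,150))
for y in(93.2,67.7,43.6,21.8,3.4,-10.9,-20.7,-25.5): print(y,tow(30,y).round(1))
E
```

```text
[623.99386053 180.43806925 311.970646  ] [ 25.58151148 126.24730791 311.970646  ] [624.43142717 204.59426841]
93.2 [633.8 148.6]
67.7 [638.  123.4]
43.6 [642.   99.7]
21.8 [645.6  78.2]
3.4 [648.6  60. ]
-10.9 [651.   45.9]
-20.7 [652.6  36.2]
-25.5 [653.4  31.5]
```

Call:
apply_moves(
  targets=[
    [0,0,0,0,0.1,-0.1,1],
    [0,0,0,0,0.1,-0.25,1],
    [0,0,0,0,0.1,-0.4,1],
    [0,0,0,0,0.1,-0.495,1],
    [0,0,0,0,0.1,-0.495,1],
    [0,0,0,0.02,0,-0.495,1],
    [0,0,0,0.03,-0.05,-0.495,1],
    [0,0,0,0.04,-0.1,-0.495,1],
    [0,0,0,0.049,-0.159,-0.495,1],
    [0,0,0,0.049,-0.159,-0.495,1],
  ],
)

```text
clock: 19.5
position: [634.7, 143.5, 214.7]
orientation: [0.0, 0.997, 0.083, 0.0]
contact_force: [0.8, -0.2, 0.1]
width: 0.005
grasp_force: 0.0
```

Call:
apply_moves(
  targets=[
    [0,0,0,0.01,-0.06,-0.01,1],
    [0,0,0,0.02,-0.126,-0.025,1],
    [0,0,0,0.03,-0.185,-0.045,1],
    [0,0,0,0.041,-0.244,-0.075,1],
    [0,0,0,0.05,-0.3,-0.105,1],
    [0,0,0,0.059,-0.352,-0.145,1],
    [0,0,0,0.059,-0.352,-0.145,1],
  ],
)

```text
clock: 20.08
position: [645.6, 72.9, 182.8]
orientation: [0.0, 0.997, 0.083, -0.001]
contact_force: [-0.0, 0.3, 0.0]
width: 0.004
grasp_force: 0.0
```

```bash
cat > lid.py <<'E'
from h import *
s=state(); print(s["clock"],s["position"].round(1),tocr(s["position"]).round(1),s["contact_force"].round(1))
c=read_camera("scene"); Q=tocr(cloud(c)); x,y,z=[Q[...,k] for k in range(3)]
for a in range(-90,100,20):
    m=(x>-75)&(x<85)&(y>=a)&(y<a+20)&(z<350)&(z>100); print(a+10,m.sum(),np.percentile(z[m],[10,50,90]).round() if m.any() else "")
E
python3 lid.py
```

```text
20.0833 [645.6  72.9 182.8] [ 29.2  16.6 182.8] [-0.   0.3  0. ]
-80 154 [104. 110. 114.]
-60 117 [310. 337. 350.]
-40 111 [320. 340. 349.]
-20 289 [242. 248. 345.]
0 345 [216. 240. 333.]
20 589 [193. 211. 330.]
40 498 [171. 183. 330.]
60 466 [150. 162. 337.]
80 427 [137. 144. 346.]
100 286 [120. 137. 348.]
```

Call:
apply_moves(
  targets=[
    [0,0,0,0.008,-0.047,-0.045,1],
    [0,0,0,0.015,-0.091,-0.092,1],
    [0,0,0,0.021,-0.128,-0.145,1],
    [0,0,0,0.027,-0.161,-0.2,1],
    [0,0,0,0.031,-0.187,-0.26,1],
    [0,0,0,0.035,-0.21,-0.322,1],
    [0,0,0,0.037,-0.224,-0.385,1],
    [0,0,0,0.039,-0.233,-0.43,1],
    [0,0,0,0.039,-0.233,-0.44,1],
    [0,0,0,0.039,-0.233,-0.44,1],
  ],
)

```text
clock: 20.97
position: [653.2, 29.0, 96.0]
orientation: [-0.0, 0.996, 0.084, -0.001]
contact_force: [0.5, -0.9, -0.0]
width: 0.002
grasp_force: 0.0
```

```bash
python3 lid.py
```

```text
20.9667 [653.2  29.   96. ] [ 29.4 -28.   96. ] [ 0.5 -0.9 -0. ]
-80 291 [123. 133. 263.]
-60 319 [120. 127. 277.]
-40 427 [121. 235. 325.]
-20 625 [120. 180. 325.]
0 569 [120. 238. 323.]
20 458 [119. 126. 294.]
40 467 [119. 124. 265.]
60 399 [120. 128. 263.]
80 370 [114. 122. 131.]
100 38 [108. 113. 117.]
```

Call:
apply_moves(
  targets=[
    [0,0,0,0,0,-0.01,1],
    [0,0,0,0,0,-0.015,1],
    [0,0,0,0,0,-0.02,1],
    [0,0,0,0,0,-0.025,1],
    [0,0,0,0,0,-0.025,1],
  ],
)

```text
clock: 21.43
position: [654.0, 29.0, 93.7]
orientation: [-0.0, 0.996, 0.084, 0.001]
contact_force: [-4.2, 1.3, 10.0]
width: 0.003
grasp_force: 4.7
```

Call:
apply_moves(
  targets=[
    [0,0,0,0,0,-0.01,1],
    [0,0,0,0,0,-0.015,1],
    [0,0,0,0,0,-0.015,1],
  ],
)

```text
clock: 21.68
position: [654.3, 29.0, 93.4]
orientation: [0.0, 0.996, 0.084, 0.002]
contact_force: [-15.8, 0.6, 31.3]
width: 0.0
grasp_force: 15.1
```

A hard stop at 31 N means the lid is flat, at reported z 93.4, which confirms the tip offset of about 27.6 mm. Next I'll go behind the clamp grip.

Call:
apply_moves(
  targets=[
    [0,0,0,0,0,0.2,1],
    [0,0,0,0,0,0.4,1],
    [0,0,0,0,0,0.6,1],
    [0,0,0,-0.1,0.05,0.7,1],
    [0,0,0,-0.25,0.1,0.72,1],
    [0,0,0,-0.4,0.1,0.72,1],
    [0,0,0,-0.6,0.1,0.72,1],
    [0,0,0,-0.75,0.1,0.72,1],
    [0,0,0,-0.905,0.1,0.72,1],
    [0,0,0,-0.905,0.1,0.72,1],
    [0,0,0,-0.905,0.1,0.72,1],
  ],
)

```text
clock: 22.6
position: [472.3, 48.9, 234.2]
orientation: [0.0, 0.996, 0.084, 0.001]
contact_force: [-0.2, -0.7, 0.9]
width: 0.005
grasp_force: 0.0
```

```bash
python3 grip.py; python3 lid.py
```

```text
22.6 [472.3  48.9 234.2] [-145.8   21.5  234.2] [-0.2 -0.7  0.9]
grip 114 [array([-118. , -106.8, -100.4]), array([-31.3,   2. ,  32.8]), array([205.1, 215.6, 220.8])]
22.65 [473.1  48.8 233.9] [-145.    21.3  233.9] [-0.4 -0.7  0.8]
-80 220 [121. 128. 132.]
-60 319 [119. 122. 129.]
-40 279 [118. 121. 125.]
-20 279 [119. 122. 125.]
0 285 [118. 121. 125.]
20 288 [119. 121. 125.]
40 283 [118. 121. 124.]
60 274 [120. 125. 131.]
80 380 [114. 123. 131.]
100 38 [107. 112. 116.]
```

Call:
apply_moves(
  targets=[
    [0,0,0,0,0,-0.15,1],
    [0,0,0,0,0,-0.305,1],
    [0,0,0,0,0,-0.305,1],
    [0,0,0,0.08,0.013,-0.305,1],
    [0,0,0,0.14,0.023,-0.305,1],
    [0,0,0,0.2,0.033,-0.305,1],
    [0,0,0,0.261,0.044,-0.305,1],
    [0,0,0,0.3,0.05,-0.315,1],
    [0,0,0,0.34,0.057,-0.33,1],
    [0,0,0,0.375,0.063,-0.35,1],
    [0,0,0,0.412,0.069,-0.375,1],
    [0,0,0,0.412,0.069,-0.375,1],
  ],
)

```text
clock: 23.7
position: [555.7, 62.7, 156.9]
orientation: [-0.0, 0.997, 0.084, -0.001]
contact_force: [-0.1, -0.8, 0.1]
width: 0.004
grasp_force: 0.0
```

```bash
python3 grip.py
```

```text
23.7 [555.7  62.7 156.9] [-61.2  21.4 156.9] [-0.1 -0.8  0.1]
grip 116 [array([-49.5, -39.8, -32.6]), array([-32.4,   0.6,  33.4]), array([189.9, 197.1, 203.3])]
```

Call:
apply_moves(
  targets=[
    [0,0,0,-0.04,-0.007,0.05,1],
    [0,0,0,-0.04,-0.007,0.2,1],
    [0,0,0,0.05,0.008,0.2,1],
    [0,0,0,0.11,0.018,0.15,1],
    [0,0,0,0.11,0.018,0.063,1],
    [0,0,0,0.14,0.023,0.03,1],
    [0,0,0,0.166,0.028,0,1],
    [0,0,0,0.19,0.032,-0.037,1],
    [0,0,0,0.209,0.035,-0.074,1],
    [0,0,0,0.225,0.038,-0.115,1],
    [0,0,0,0.237,0.04,-0.154,1],
    [0,0,0,0.245,0.041,-0.2,1],
  ],
)

```text
clock: 24.75
position: [604.1, 70.8, 117.3]
orientation: [-0.0, 0.997, 0.084, -0.0]
contact_force: [1.3, -0.3, 0.2]
width: 0.004
grasp_force: 0.4
```

Call:
apply_moves(
  targets=[
    [0,0,0,0,0,-0.02,1],
    [0,0,0,0,0,-0.035,1],
    [0,0,0,0,0,-0.045,1],
    [0,0,0,0,0,-0.05,1],
    [0,0,0,0,0,-0.05,1],
  ],
)

```text
clock: 25.17
position: [604.0, 70.7, 109.2]
orientation: [0.0, 0.997, 0.084, 0.0]
contact_force: [-4.1, -0.8, 9.3]
width: -0.001
grasp_force: 4.1
```

```bash
python3 grip.py
```

```text
25.1667 [604.   70.7 109.2] [-12.2  21.3 109.2] [-4.1 -0.8  9.3]
grip 72 [array([-15.8,  -7.5,  -0.7]), array([-31. ,  -7.1,  30.7]), array([127.7, 134.8, 140.8])]
```

The grip is at z≈129, so the clamp is fully down. One firmer press, then I retreat.

Call:
apply_moves(
  targets=[
    [0,0,0,0,0,-0.01,1],
    [0,0,0,0,0,-0.01,1],
    [0,0,0,0,0,0.1,1],
    [0,0,0,0,0,0.3,1],
    [0,0,0,0,0,0.5,1],
    [0,0,0,-0.2,0,0.7,1],
    [0,0,0,-0.4,0,0.9,1],
    [0,0,0,-0.6,0,0.9,1],
    [0,0,0,-0.7,0,0.9,1],
    [0,0,0,-0.7,0,0.9,1],
    [0,0,0,-0.7,0,0.9,1],
  ],
)

```text
clock: 26.13
position: [463.2, 70.8, 289.8]
orientation: [0.0, 0.996, 0.084, 0.002]
contact_force: [0.8, -0.4, 0.6]
width: 0.004
grasp_force: 0.0
```

```bash
python3 grip.py; python3 lid.py; python3 - <<'E'
from h import *
c=read_camera("top"); Q=tocr(cloud(c)); x,y,z=[Q[...,k] for k in range(3)]
hsv=cv2.cvtColor(c["image"],cv2.COLOR_BGR2HSV); g=(cv2.inRange(hsv,(70,100,30),(90,255,255))>0)&(abs(x)<60)
for a in(-210,-180,-150,-120): m=g&(abs(y-a)<10); print("tray",a,np.median(z[m]))
cv2.imwrite("pics/end.png",c["image"])
E
```

```text
26.1333 [463.2  70.8 289.8] [-151.1   44.7  289.8] [ 0.8 -0.4  0.6]
grip 102 [array([-19.1,  -8.9,  -3.1]), array([-31.3,   0.7,  32.6]), array([128.8, 134.5, 139.6])]
26.1833 [464.1  70.8 288.9] [-150.2   44.5  288.9] [0.3 0.4 0.4]
-80 219 [121. 129. 133.]
-60 317 [118. 122. 128.]
-40 277 [118. 122. 125.]
-20 267 [118. 122. 131.]
0 322 [119. 124. 134.]
20 287 [118. 122. 131.]
40 293 [118. 121. 125.]
60 278 [119. 124. 131.]
80 366 [113. 123. 130.]
100 40 [107. 112. 116.]
tray -210 117.79927411643575
tray -180 117.54439451549717
tray -150 117.41247046236458
tray -120 117.22371802194903
```

View pics/end.png

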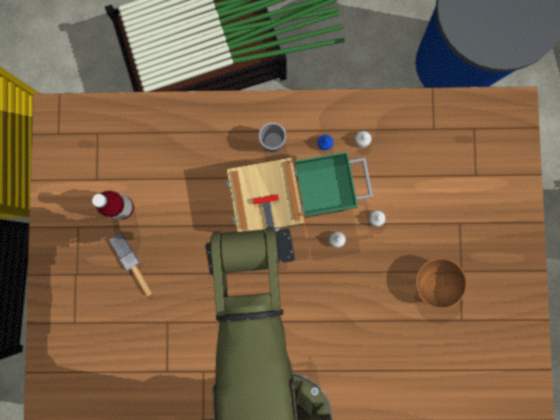

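The lid is flat at px (265,195), the clamp lies on it at (267,205), and the tray is level and empty at (327,184). The cup, bottle, brush and bowl are where they started. I'll hand the job in.

```bash
python3 -c "
from bench import job_done; print(job_done())"
```

```text
the job is handed in; nothing more can be done
None
```

I handed the job in at about 26 s of the 72 s allowed: all four onions are in the crate, the tray is level, the lid is shut flat and the clamp is down on it. The bottle, cup, brush and bowl stayed where they stood; the hand-in returned no verdict.

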